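Fetch the calorimeter cup from behind the lamp and slide box and put it on the balance

TASK

Get the calorimeter cup ready for weighing: first stand the black lamp housing and the grey slide box, which block the way to it, upright on the white board; then lift the aluminium cup out of its copper jacket and set it upright in the middle of the balance pan. With the cup on the balance, put the lamp housing back upright in the middle of the round felt mat and the slide box back upright on the rectangular felt mat, centred and lined up with it. Set everything down rather than dropping it, and leave the copper jacket, the glass beaker and the brass weight standing where they are.

Things in the scene. Friction and masses are not known exactly. Their poses are not given: they have to be found in the camera images.
- lamp: Lamp housing: loose plain black upright cylinder, 56 mm diameter, 150 mm high, 0.2 to 0.43 kg, grey disc on its top. Origin at the centre of its underside, z up. Starts upright within a few mm of the middle of the round felt mat.
- slide_box: Slide box: loose grey plastic box standing on end, 75 mm (its x) by 45 mm (its y) by 150 mm high (z), 0.19 to 0.4 kg, white paper card on its top and its two broad sides. Origin at the centre of its underside. Starts upright within a few mm of the middle of the rectangular felt mat, its x nearly along the mat's x.
- cup: Calorimeter cup: loose open straight aluminium cup, 56 mm outer diameter, 75 mm high, 3 mm wall, 55 to 100 g. Origin at the centre of its underside, z up. Starts nested upright in the copper jacket with its underside 6 mm above the table; its rim stands 36 mm above the jacket's rim, about 3 mm play all round inside the jacket.
- jacket: Calorimeter jacket: loose open copper ring-shaped pot, 84 mm outer diameter, 45 mm high, inner diameter 63 mm, floor 6 mm thick, about 0.45 kg, standing on the table farther from the robot than the two mats. Origin at the centre of its underside. It stays where it is.
- board: White board: fixed side area, plain white top on raw brown chipboard, 160 mm (its x) by 200 mm (its y), 18 mm thick. Origin at the centre of its underside, so its top is 18 mm above the origin. On the robot's left or right, the side opposite the balance.
- balance: Balance: fixed white electronic balance, case 190 mm (its x) by 170 mm (its y), 53 mm high, with a round steel pan of 124 mm diameter in the middle; the pan's flat top is 70 mm above the origin. Origin on the table, under the pan's centre. Stands on the side opposite the white board.
- round_mat: Round felt mat: fixed blue disc, 84 mm diameter, 3 mm thick, home of the lamp housing. Origin at the centre of its underside, on the table; top 3 mm above it. To the left or the right in front of the jacket.
- square_mat: Rectangular felt mat: fixed, blue, 92 mm (its x) by 62 mm (its y), 3 mm thick, home of the slide box, the long sides going together. Origin at the centre of its underside, on the table; top 3 mm above it. Beside the round mat.
- beaker: Glass beaker: loose open bystander, 62 mm diameter, 85 mm high. Origin at the centre of its underside. To be left alone.
- weight: Brass weight: loose bystander, 38 mm diameter, 53 mm high with a small knob on top. Origin at the centre of its underside. To be left alone.
Not all that is in view belongs to the job. Leave any pink or purple look-alike of the slide_box alone.

How it is judged:
On the way, in this order (a step that is already met when the one before it is completed fails the run):
1. the lamp housing and the slide box both stand upright, released, on the white board while the cup is still in its jacket (x of lamp in the frame of board between -0.08 and 0.08 m and y of lamp in the frame of board between -0.1 and 0.1 m and z of lamp in the frame of board between 0.012 and 0.024 m and linear speed of each of lamp, slide_box below 0.02 m/s and angular speed of each of lamp, slide_box below 0.15 rad/s and contact force between the fingers and lamp below 0.05 N and angle between each of lamp, slide_box's own z axis and vertical below 0.1 rad and x of slide_box in the frame of board between -0.08 and 0.08 m and y of slide_box in the frame of board between -0.1 and 0.1 m and z of slide_box in the frame of board between 0.012 and 0.024 m and contact force between the fingers and slide_box below 0.05 N and horizontal distance between cup and jacket below 0.012 m and height (world z) of cup below 0.015 m), for 0.2 s.
2. the cup stands upright, released, in the middle of the balance pan while the lamp housing and the slide box are still on the white board (horizontal distance between cup and balance below 0.015 m and z of cup in the frame of balance between 0.064 and 0.076 m and linear speed of each of cup, lamp, slide_box below 0.02 m/s and angular speed of each of cup, lamp, slide_box below 0.15 rad/s and contact force between the fingers and cup below 0.05 N and angle between each of cup, lamp, slide_box's own z axis and vertical below 0.1 rad and x of lamp in the frame of board between -0.08 and 0.08 m and y of lamp in the frame of board between -0.1 and 0.1 m and z of lamp in the frame of board between 0.012 and 0.024 m and contact force between the fingers and lamp below 0.05 N and x of slide_box in the frame of board between -0.08 and 0.08 m and y of slide_box in the frame of board between -0.1 and 0.1 m and z of slide_box in the frame of board between 0.012 and 0.024 m and contact force between the fingers and slide_box below 0.05 N), for 0.2 s.
At the end, for the whole second after the job is handed in: All upright (0.1 rad), released, at rest: cup on the pan within 15 mm of its centre; lamp housing on the round mat within 12 mm of its centre; slide box on the rectangular mat within 12 mm and 0.2 rad (either way round); jacket upright within 25 mm of its start (horizontal distance between cup and balance below 0.015 m and z of cup in the frame of balance between 0.064 and 0.076 m and linear speed of each of cup, lamp, slide_box below 0.02 m/s and angular speed of each of cup, lamp, slide_box below 0.15 rad/s and contact force between the fingers and cup below 0.05 N and angle between each of cup, lamp, slide_box, jacket's own z axis and vertical below 0.1 rad and horizontal distance between lamp and round_mat below 0.012 m and z of lamp in the frame of round_mat between -0.003 and 0.009 m and contact force between the fingers and lamp below 0.05 N and horizontal distance between slide_box and square_mat below 0.012 m and angle between the x axis of slide_box and the x axis of square_mat, either way round below 0.2 rad and z of slide_box in the frame of square_mat between -0.003 and 0.009 m and contact force between the fingers and slide_box below 0.05 N and distance of jacket from where it was at the start of the episode below 0.025 m); the robot touches nothing.
It fails at once if the cup, the lamp housing or the slide box is dropped or thrown (moves faster than 0.6 m/s while not held, a fall of about 18 mm) ((contact force between the fingers and cup below 0.01 N and linear speed of cup above 0.6 m/s) or (contact force between the fingers and lamp below 0.01 N and linear speed of lamp above 0.6 m/s) or (contact force between the fingers and slide_box below 0.01 N and linear speed of slide_box above 0.6 m/s)).
It fails at once if the lamp housing, slide box or cup is tipped over (more than 0.7 rad) (angle between any of lamp, slide_box, cup's own z axis and vertical above 0.7 rad).
It fails at once if the jacket is shifted more than 25 mm or tipped more than 0.35 rad (distance of jacket from where it was at the start of the episode above 0.025 m or angle between jacket's own z axis and vertical above 0.35 rad).
It fails at once if the beaker or the brass weight is shifted more than 25 mm or tipped more than 0.35 rad ((distance of beaker from where it was at the start of the episode above 0.025 m or angle between beaker's own z axis and vertical above 0.35 rad) or (distance of weight from where it was at the start of the episode above 0.025 m or angle between weight's own z axis and vertical above 0.35 rad)).
It also fails if it takes over 141 s, if anything falls off the work surface, if the arm or the gripper's body presses on something with over 40 N, if the wrist force passes 120 N, or if a joint passes its speed limit or range.

ROBOT

A 7-joint arm with a two-finger parallel gripper is mounted at the origin on the work surface. World frame = base frame: x ahead of the robot, y to its left, z up, the work surface at z = 0. Lengths are in m, angles in rad, forces in N, time in s.
With the tool pointing down it reaches from about 0.425 to 1.025 m from the base axis. Payload 3.6 kg.
Tool frame: the origin (TCP) lies midway between the tips of the shut fingers; the grasp point (between the pads) lies 19 mm behind it; z points along the fingers, y is the line along which they close (so a half turn about z gives the same grasp; the last joint's range is limited). The gripper opens to 85 mm and grips with 20 to 120 N. Pads are 22 mm wide; open, the fingers measure 114 mm over their backs; the gripper's body (76 mm by 85 mm) begins 54 mm behind the grasp point. The pads swing forward as they close: fully open they stand 13 mm farther back than shut.
Start: joints at [1.224, 0.591, 0.048, 1.609, -0.033, 0.943, -0.034], TCP at [0.182, -0.702, 0.2] pointing down, gripper open.
Joint ranges: [-2.69, 2.69], [-0.47, 2.24], [-1.27, 1.36], [0.19, 2.51], [-1.53, 4.68], [0.08, 2.07], [-3.09, 3.09]. Speed limits (rad/s): [2.57, 2.57, 3.14, 3.14, 3.14, 3.14, 3.14].

INTERFACE

Orientations are given as a 3x3 rotation matrix whose columns are the frame's x, y, z axes.
In Python, from rig import ctrl gives the robot as it stands. The module is installed in compiled form; this text tells all that it offers.
- The arm moves only by the tool step_arm, never from a script. Its argument "targets" is a list of rows, each a list of 7 numbers: the shift along the tool's x, y, z in m, then the turn, a rotation vector about the tool's x, y, z in degrees, then the finger opening in m, from 0 to 0.0854. A call has 1 to 12 rows; each row is the pose to reach, as a shift and turn from the pose commanded when the call began, along the tool's axes at that moment; what a row does not reach only later rows make up. A row lasts 1/10 s, in which the tool goes at most 50 mm and 8.59 degrees, less where a joint would pass 70% of its speed; a pose out of reach is approached as far as the arm can. A call with a gripper value outside its range is refused whole. The fingers move at their own pace and stop on an object; "squeeze" is the grip in N (left out, the last holds). Time passes only in rows, so rows that repeat a pose let the fingers close. It gives the time, the measured TCP pose, the force, the opening and the grip force at its end, in the units of the state.
- ctrl.get_obs(): the state, without advancing time (a new reading comes with each control period).
- ctrl.camera(name): name is "scene" or "top" or "wrist"; returns the picture (420x560x3 uint8, red, green, blue); there is no depth.
- ctrl.camera_model(name): a dict with "intrinsics" (3x3 intrinsics, pixels), "k1" (the pictures are not rectified: a ray, as slopes to the right and down, at radius r is drawn at 1 + k1 r^2 times it, then the intrinsics apply), "rvec" (rotation vector, rad) and "tvec" (3), from world to camera coordinates, as OpenCV has them. Camera axes: x right, y down, z forward; pixel columns grow to the right and rows downward; lengths in m; the calibration is good to about 2 mm. A picture is of the moment at which its call begins: read the wrist's pose just before it. camera_model takes no time and is no camera call; for the wrist camera it gives the pose at the moment of the call.
- ctrl.finish_job(): hands the job in; it is judged then, once.
The state is a dict: "t": time; "qpos": joint angles; "joint_velocities": joint speeds; "tau": joint torques, N m; "ee_pos": TCP position; "orientation": TCP orientation; "wrist_force": force on the tool from outside, world axes, zero at the start; "ft_torque": the same for the moment, N m; "opening": finger opening in m; "grasp_force": force on a finger pad.
Only numpy, scipy, OpenCV 4.12 (cv2) and the standard library are available. Lean on these libraries where they do the work, as an engineer would, in place of code of your own. Each camera call takes 0.05 s, during which the arm holds its last target. There are 200 camera calls.

## Working session

There is one attempt and no reset: what is moved stays moved. The work goes in short steps, Python scripts to look and compute and a tool call to move; the robot and the scene stay as the last step left them, time stands still between calls to the robot, and variables do not carry over. Pictures are saved under pics/ and viewed, at most 14 in all, crops included, and the job is handed in when it is done.

Besides the shell and the picture viewer there is one more tool, called after "Call:" as a command line: name --pt "numbers of a row" for each row, then --argument value for the rest. step_arm: Moves the arm, as the interface text tells. Its arguments: {"type":"object","properties":{"targets":{"type":"array","items":{"type":"array","items":{"type":"number"}}},"squeeze":{"type":"number"}},"required":["targets"]}

```bash
mkdir -p pics
cat > h.py <<'E'
import numpy as np, cv2
from rig import ctrl
def snap(name,fn,crop=None,scale=1):
    im=ctrl.camera(name)[:,:,::-1].copy()
    cv2.imwrite('pics/raw_'+fn,im)
    save(im,fn,crop,scale)
def save(im,fn,crop=None,scale=1):
    if crop: x0,y0,x1,y1=crop; im=im[y0:y1,x0:x1]
    im=cv2.resize(im,None,fx=scale,fy=scale,interpolation=cv2.INTER_CUBIC)
    cv2.imwrite('pics/'+fn,im)
def ray(m,px):
    K=np.array(m['intrinsics']);k1=m['k1']
    d=np.array([(px[0]-K[0,2])/K[0,0],(px[1]-K[1,2])/K[1,1]]);u=d.copy()
    for _ in range(30): u=d/(1+k1*(u@u))
    R=cv2.Rodrigues(np.array(m['rvec'],float))[0];t=np.array(m['tvec'],float).ravel()
    return -R.T@t, R.T@np.array([u[0],u[1],1])
def at(m,px,z):
    c,d=ray(m,px); return c+d*(z-c[2])/d[2]
def proj(m,P):
    R=cv2.Rodrigues(np.array(m['rvec'],float))[0]
    p=R@np.array(P,float)+np.array(m['tvec'],float).ravel();u=p[:2]/p[2]
    u=u*(1+m['k1']*(u@u));K=np.array(m['intrinsics'])
    return np.array([K[0,0]*u[0]+K[0,2],K[1,1]*u[1]+K[1,2]])
def togo(tgt,yaw=None):
    "shift (tool axes) to a world TCP target, and the pose now"
    o=ctrl.get_obs();R=np.array(o['orientation']);p=np.array(o['ee_pos'])
    print('t',round(o['t'],2),'pos',p.round(4),'yaw_y(deg)',np.degrees(np.arctan2(R[1,1],R[0,1])).round(2),'z',R[:,2].round(3),'open',o['opening'],'gf',o['grasp_force'])
    if tgt is not None: print('shift',(R.T@(np.array(tgt)-p)).round(4))
E
python3 - <<'E'
from h import *
togo(None);o=ctrl.get_obs();print(np.array(o['orientation']).round(3))
snap('scene','s.png',None,1.42);snap('top','t.png',None,1.42)
for n in('scene','top'):
    m=ctrl.camera_model(n);print(n,ray(m,(280,210)),m['k1'],m['intrinsics'])
E
```

```text
t 0.0 pos [ 0.1818 -0.7009  0.1991] yaw_y(deg) -75.45 z [-0.001  0.002 -1.   ] open 0.08529707717223829 gf 0.0
[[ 0.968  0.251 -0.001]
 [ 0.251 -0.968  0.002]
 [-0.    -0.002 -1.   ]]
scene (array([0.84695544, 0.37545996, 0.66046255]), array([-0.44875681, -0.45115211, -0.77172713])) 0.01659867594199905 [[450.22110454   0.         270.16169709]
 [  0.         450.22110454 211.11662029]
 [  0.           0.           1.        ]]
top (array([ 0.36016822, -0.01978575,  0.88052894]), array([ 0.18589124,  0.00205216, -0.98279732])) -0.0490157541056052 [[395.93144516   0.         282.59115707]
 [  0.         395.93144516 202.00758495]
 [  0.           0.           1.        ]]
```

View pics/s.png

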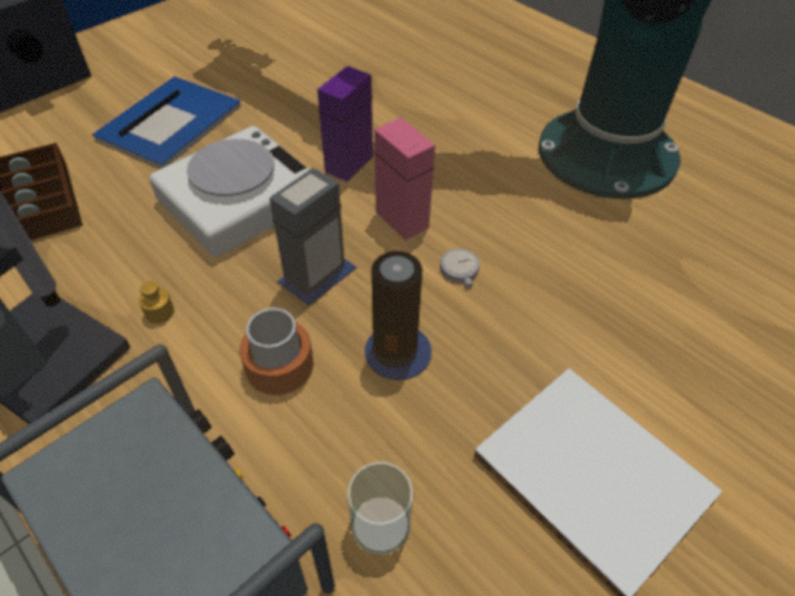

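View pics/t.png

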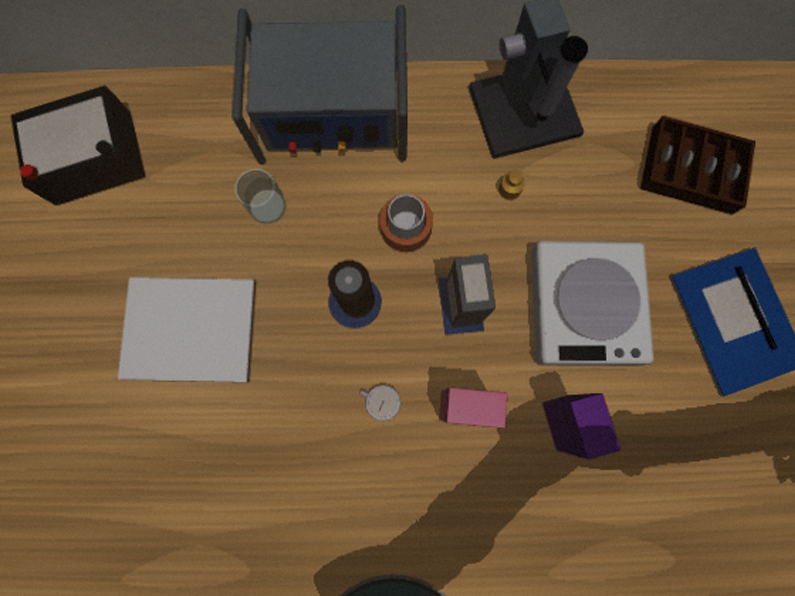

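The top view has +x up and +y to the left. Possible slide boxes are the grey one with the white card (476,285), the pink one (477,407) and the purple one (583,425). I choose the grey one by its description. Possible lamps are the black cylinder with the grey disc (350,283) and, less likely, the dark microscope tube (560,80) and the black case (75,145). I choose the cylinder. Next is a close crop to check this and measure.

Run:
```python
from h import *
im=cv2.imread('pics/raw_t.png')
save(im,'c1.png',(222,128,362,240),5.3)
```

```text
(no output)
```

View pics/c1.png

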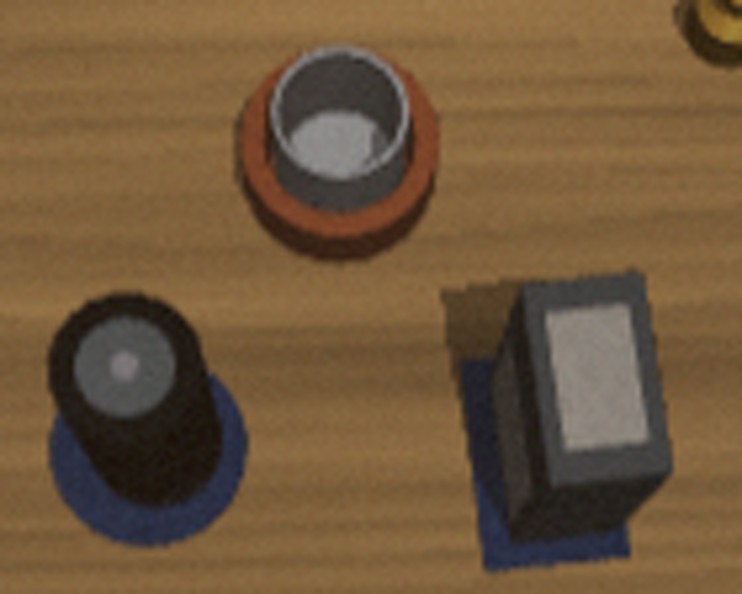

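Run:
```python
from h import *
m=ctrl.camera_model('top')
C=lambda x,y:(x/5.3+222-.4,y/5.3+128-.4)
F=lambda x,y:(x/1.4196,y/1.4196)
def P(n,l,z):
    w=[at(m,p,z)[:2] for p in l]; print(n,np.round(w,4).tolist(),'mean',np.mean(w,0).round(4))
    return w
P('lamp',[C(124,365)],.150+.003)
P('rmat',[C(149,447)],.003);P('rmat edges',[C(50,445),C(248,445)],.003)
b=P('box',[C(525,287),C(640,270),C(670,468),C(553,488)],.153)
d=b[0]-b[3]+b[1]-b[2];print('boxyaw',np.degrees(np.arctan2(d[1],d[0])))
s=P('smat',[C(485,572),C(630,553),C(461,358)],.003)
print('smat centre',(s[1]+s[2])/2,'yaw',np.degrees(np.arctan2(*(s[2]-s[0])[::-1])),np.linalg.norm(s[2]-s[0]),np.linalg.norm(s[1]-s[0]))
P('cup',[C(340,113)],.081);P('jacket',[C(339,143)],.045)
P('pan',[F(599,298)],.070);P('pan e',[F(556,298),F(641,298)],.07)
P('board',[F(128,278),F(255,280),F(248,382),F(119,380)],.018)
P('beaker',[F(257,188)],.085);P('weight',[F(513,181)],.045)
P('pink top',[F(448,390),F(508,392),F(505,427),F(447,422)],.15);P('purple',[F(572,395),F(605,393),F(619,446),F(586,457)],.15)
P('supply front top',[F(250,105),F(397,105)],.1)
# cross-check with scene cam
m=ctrl.camera_model('scene')
P('lamp(s)',[F(397,267)],.153);P('pan(s)',[F(231,167)],.07);P('cup(s)',[F(272,331)],.081)
P('board(s)',[F(475,455),F(569,371),F(719,492),F(629,594)],.018)
P('rmat(s)',[F(398,352)],.003)
```

```text
lamp [[0.5249, 0.0472]] mean [0.5249 0.0472]
rmat [[0.5229, 0.0504]] mean [0.5229 0.0504]
rmat edges [[0.5245, 0.0925], [0.523, 0.0083]] mean [0.5238 0.0504]
box [[0.551, -0.0964], [0.5566, -0.138], [0.4843, -0.145], [0.4779, -0.1035]] mean [ 0.5174 -0.1207]
boxyaw 5.548711449724878
smat [[0.467, -0.0907], [0.4739, -0.1521], [0.5593, -0.0835]] mean [ 0.5001 -0.1088]
smat centre [ 0.51661498 -0.11779728] yaw 4.457921346528161 0.09262574635064909 0.061779979300974286
cup [[0.6432, -0.0325]] mean [ 0.6432 -0.0325]
jacket [[0.6428, -0.0324]] mean [ 0.6428 -0.0324]
pan [[0.5082, -0.3157]] mean [ 0.5082 -0.3157]
pan e [[0.5094, -0.2516], [0.5071, -0.3788]] mean [ 0.5082 -0.3152]
board [[0.5633, 0.4103], [0.5563, 0.2062], [0.3975, 0.2116], [0.4028, 0.4117]] mean [0.48   0.3099]
beaker [[0.6834, 0.191]] mean [0.6834 0.191 ]
weight [[0.7041, -0.2046]] mean [ 0.7041 -0.2046]
pink top [[0.3774, -0.081], [0.3733, -0.1579], [0.3296, -0.1518], [0.3373, -0.0784]] mean [ 0.3544 -0.1172]
purple [[0.3676, -0.2403], [0.3691, -0.2834], [0.3024, -0.2958], [0.2901, -0.2525]] mean [ 0.3323 -0.268 ]
supply front top [[0.8135, 0.2034], [0.8085, -0.0224]] mean [0.811  0.0905]
lamp(s) [[0.5224, 0.0472]] mean [0.5224 0.0472]
pan(s) [[0.5104, -0.3091]] mean [ 0.5104 -0.3091]
cup(s) [[0.6468, -0.0247]] mean [ 0.6468 -0.0247]
board(s) [[0.5639, 0.2162], [0.4014, 0.2199], [0.4089, 0.4154], [0.5627, 0.4085]] mean [0.4842 0.315 ]
rmat(s) [[0.5243, 0.0545]] mean [0.5243 0.0545]
```

The crop confirms the choice. The black lamp disc is at (124,365) on its round blue mat. The grey box with the white card (600,378) stands on the rectangular mat, turned about 5°. The cup is in its jacket at (340,113). Now I move towards the lamp.

Call:
step_arm --pt "0.26 -0.32 -0.05 0 0 7.5 0.0854" --pt "0.26 -0.32 -0.05 0 0 14.5 0.0854" --pt "0.26 -0.32 -0.05 0 0 14.5 0.0854" --pt "0.26 -0.32 -0.05 0 0 14.5 0.0854" --pt "0.26 -0.32 -0.05 0 0 14.5 0.0854" --pt "0.26 -0.32 -0.05 0 0 14.5 0.0854" --pt "0.26 -0.32 -0.05 0 0 14.5 0.0854" --pt "0.26 -0.32 -0.05 0 0 14.5 0.0854" --pt "0.26 -0.32 -0.05 0 0 14.5 0.0854" --pt "0.26 -0.32 -0.05 0 0 14.5 0.0854"

```text
t: 1.1
ee_pos: [0.3548, -0.3237, 0.2505]
orientation: [[1.0, 0.007, 0.001], [0.007, -1.0, 0.001], [0.001, -0.001, -1.0]]
wrist_force: [0.5, -0.5, -0.1]
opening: 0.0853
grasp_force: 0.0
```

```bash
python3 -c "
from h import *
togo([.524,.048,.25])"
```

```text
t 1.1 pos [ 0.3548 -0.3237  0.2505] yaw_y(deg) -89.58 z [ 0.001  0.001 -1.   ] open 0.08529202685805798 gf 0.0
shift [ 0.1719 -0.3704  0.0009]
```

Call:
step_arm --pt "0.172 -0.37 0 0 0 0 0.0854" --pt "0.172 -0.37 0 0 0 0 0.0854" --pt "0.172 -0.37 0 0 0 0 0.0854" --pt "0.172 -0.37 0 0 0 0 0.0854" --pt "0.172 -0.37 0 0 0 0 0.0854" --pt "0.172 -0.37 0 0 0 0 0.0854" --pt "0.172 -0.37 0 0 0 0 0.0854" --pt "0.172 -0.37 0 0 0 0 0.0854" --pt "0.172 -0.37 0 0 0 0 0.0854" --pt "0.172 -0.37 0 0 0 0 0.0854" --pt "0.172 -0.37 0 0 0 0 0.0854"

```text
t: 2.2
ee_pos: [0.5245, 0.0406, 0.2496]
orientation: [[1.0, -0.002, -0.002], [-0.002, -1.0, -0.002], [-0.002, 0.002, -1.0]]
wrist_force: [-0.3, -0.4, 0.2]
opening: 0.0855
grasp_force: 0.0
```

```bash
python3 -c "
from h import *
togo([.524,.048,.25])
m=ctrl.camera_model('wrist');print(ray(m,(280,210)),proj(m,(.524,.048,.153)))
snap('wrist','w1.png',None,1.2)"
```

```text
t 2.2 pos [0.5245 0.0406 0.2496] yaw_y(deg) -90.14 z [-0.002 -0.002 -1.   ] open 0.08549587583685013 gf 0.0
shift [-0.0005 -0.0074 -0.0004]
(array([0.60947588, 0.04084023, 0.42399508]), array([-0.33106553,  0.01032855, -0.9436103 ])) [274.63353468 198.60035266]
```

View pics/w1.png

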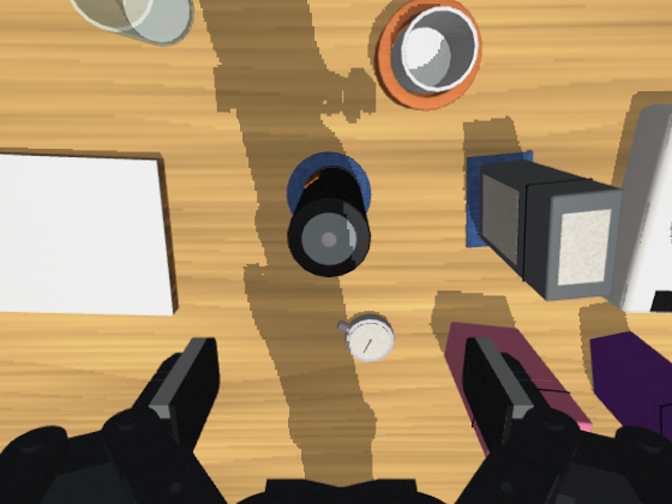

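The wrist view shows the lamp disc at (329,238), within 1 px of the prediction. Now I descend.

Call:
step_arm --pt "-0.0005 -0.006 0 0 0 0 0.0854" --pt "-0.0005 -0.006 0.03 0 0 0 0.0854" --pt "-0.0005 -0.006 0.06 0 0 0 0.0854" --pt "-0.0005 -0.006 0.09 0 0 0 0.0854"

```text
t: 2.65
ee_pos: [0.5246, 0.0481, 0.1599]
orientation: [[1.0, -0.002, 0.001], [-0.002, -1.0, -0.0], [0.001, 0.0, -1.0]]
wrist_force: [-0.2, -0.6, -0.5]
opening: 0.0856
grasp_force: 0.0
```

```bash
python3 -c "
from h import *
togo([.524,.048,.096])
m=ctrl.camera_model('wrist')
P=lambda x,y:at(m,(x/1.2,y/1.2),.153)
"
```

```text
t 2.65 pos [0.5246 0.0481 0.1599] yaw_y(deg) -90.09 z [ 0.001 -0.    -1.   ] open 0.0855833854458224 gf 0.0
shift [-0.0006  0.0001  0.0639]
```

Call:
step_arm --pt "-0.0006 0 0.03 0 0 0 0.0854" --pt "-0.0006 0 0.06 0 0 0 0.0854" --pt "-0.0006 0 0.064 0 0 0 0.0854" --pt "-0.0006 0 0.064 0 0 0 0.0854" --pt "-0.0006 0 0.064 0 0 0 0.04" --pt "-0.0006 0 0.064 0 0 0 0.04" --pt "-0.0006 0 0.064 0 0 0 0.04" --pt "-0.0006 0 0.064 0 0 0 0.04" --pt "-0.0006 0 0.064 0 0 0 0.04" --pt "-0.0006 0 0.064 0 0 0 0.04" --squeeze 45

```text
t: 3.65
ee_pos: [0.5255, 0.0493, 0.0982]
orientation: [[1.0, 0.0, 0.004], [0.0, -1.0, 0.0], [0.004, -0.0, -1.0]]
wrist_force: [-1.0, -1.0, 7.2]
opening: 0.0547
grasp_force: 46.9
```

Call:
step_arm --pt "0 0 -0.01 0 0 0 0.04" --pt "0 0 -0.03 0 0 0 0.04" --pt "0 0 -0.055 0 0 0 0.04" --pt "0 0 -0.08 0 0 0 0.04" --pt "-0.003 -0.02 -0.08 0 0 0 0.04" --pt "-0.007 -0.05 -0.08 0 0 0 0.04" --pt "-0.012 -0.085 -0.08 0 0 0 0.04" --pt "-0.017 -0.12 -0.08 0 0 0 0.04" --pt "-0.022 -0.155 -0.08 0 0 0 0.04" --pt "-0.027 -0.19 -0.08 0 0 0 0.04" --pt "-0.032 -0.225 -0.08 0 0 0 0.04" --pt "-0.037 -0.255 -0.08 0 0 0 0.04"

```text
t: 4.85
ee_pos: [0.4855, 0.3062, 0.1766]
orientation: [[1.0, 0.002, -0.001], [0.002, -1.0, 0.0], [-0.001, -0.0, -1.0]]
wrist_force: [1.0, -0.3, -3.4]
opening: 0.0544
grasp_force: 49.0
```

```bash
python3 -c "
from h import *
togo([.48,.36,.116]);print(ctrl.get_obs()['wrist_force'])"
```

```text
t 4.85 pos [0.4855 0.3062 0.1766] yaw_y(deg) -89.88 z [-0.001  0.    -1.   ] open 0.054416202951162805 gf 48.95865082740784
shift [-0.0053 -0.0538  0.0606]
[ 1.0226139  -0.29864182 -3.39092763]
```

Call:
step_arm --pt "-0.003 -0.03 0 0 0 0 0.04" --pt "-0.005 -0.05 0 0 0 0 0.04" --pt "-0.005 -0.053 0.015 0 0 0 0.04" --pt "-0.005 -0.053 0.035 0 0 0 0.04" --pt "-0.005 -0.053 0.05 0 0 0 0.04" --pt "-0.005 -0.053 0.056 0 0 0 0.04" --pt "-0.005 -0.053 0.056 0 0 0 0.04" --pt "-0.005 -0.053 0.056 0 0 0 0.04"

```text
t: 5.65
ee_pos: [0.4823, 0.357, 0.1205]
orientation: [[1.0, -0.0, 0.0], [-0.0, -1.0, 0.0], [0.0, -0.0, -1.0]]
wrist_force: [-0.1, 0.1, -4.0]
opening: 0.0549
grasp_force: 49.0
```

Call:
step_arm --pt "0 0 0.003 0 0 0 0.04" --pt "0 0 0.005 0 0 0 0.04" --pt "0 0 0.0065 0 0 0 0.04" --pt "0 0 0.0065 0 0 0 0.04" --pt "0 0 0.0065 0 0 0 0.04"

```text
t: 6.15
ee_pos: [0.4817, 0.3574, 0.1139]
orientation: [[1.0, 0.001, 0.0], [0.001, -1.0, 0.0], [0.0, -0.0, -1.0]]
wrist_force: [1.2, 0.5, -3.5]
opening: 0.0544
grasp_force: 49.0
```

Call:
step_arm --pt "0 0 0.0015 0 0 0 0.04" --pt "0 0 0.003 0 0 0 0.04" --pt "0 0 0.003 0 0 0 0.04"

```text
t: 6.45
ee_pos: [0.4827, 0.3577, 0.1133]
orientation: [[1.0, 0.0, 0.002], [0.0, -1.0, 0.0], [0.002, -0.0, -1.0]]
wrist_force: [-2.8, -2.4, 10.1]
opening: 0.0539
grasp_force: 50.4
```

Call:
step_arm --pt "0 0 -0.001 0 0 0 0.058" --pt "0 0 -0.001 0 0 0 0.064" --pt "0 0 -0.001 0 0 0 0.075" --pt "0 0 -0.001 0 0 0 0.0854" --pt "0 0 -0.001 0 0 0 0.0854" --pt "0 0 -0.001 0 0 0 0.0854" --pt "0 0 -0.02 0 0 0 0.0854" --pt "0 0 -0.05 0 0 0 0.0854" --pt "0 0 -0.09 0 0 0 0.0854" --pt "0 0 -0.135 0 0 0 0.0854" --pt "0 0 -0.135 0 0 0 0.0854"

```text
t: 7.55
ee_pos: [0.4853, 0.3608, 0.2525]
orientation: [[1.0, 0.001, 0.01], [0.001, -1.0, 0.009], [0.01, -0.009, -1.0]]
wrist_force: [-0.2, 0.6, -0.6]
opening: 0.0856
grasp_force: 0.0
```

```bash
python3 -c "
from h import *
togo([.5175,-.1207,.25])
snap('top','t2.png',None,1)
m=ctrl.camera_model('top');print(proj(m,(.482,.3575,.168)))
save(cv2.imread('pics/raw_t2.png'),'c2.png',(60,120,380,280),2.4)
"
```

```text
t 7.55 pos [0.4853 0.3608 0.2525] yaw_y(deg) -89.97 z [ 0.01   0.009 -1.   ] open 0.0856354472968147 gf 0.0
shift [ 0.032   0.4815 -0.0013]
[ 76.51732851 220.34698598]
```

View pics/c2.png

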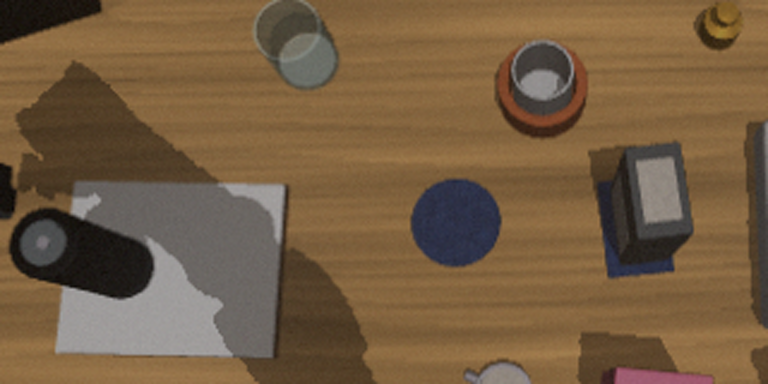

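The lamp stands on the board, with its disc at (43,243) as predicted, and the round mat is now clear at (456,222). Next is the slide box.

Call:
step_arm --pt "0.032 0.48 0 0 0 -5.5 0.0854" --pt "0.032 0.48 0 0 0 -5.5 0.0854" --pt "0.032 0.48 0 0 0 -5.5 0.0854" --pt "0.032 0.48 0 0 0 -5.5 0.0854" --pt "0.032 0.48 0 0 0 -5.5 0.0854" --pt "0.032 0.48 0 0 0 -5.5 0.0854" --pt "0.032 0.48 0 0 0 -5.5 0.0854" --pt "0.032 0.48 0 0 0 -5.5 0.0854" --pt "0.032 0.48 0 0 0 -5.5 0.0854" --pt "0.032 0.48 0 0 0 -5.5 0.0854" --pt "0.032 0.48 0 0 0 -5.5 0.0854" --pt "0.032 0.48 0 0 0 -5.5 0.0854"

```text
t: 8.8
ee_pos: [0.513, -0.1231, 0.2444]
orientation: [[0.996, 0.094, -0.003], [0.094, -0.996, 0.001], [-0.003, -0.001, -1.0]]
wrist_force: [-0.1, 0.8, -0.9]
opening: 0.0851
grasp_force: 0.0
```

```bash
python3 -c "
from h import *
togo([.5175,-.1207,.098])
m=ctrl.camera_model('wrist')
c,s=np.cos(np.radians(5.5)),np.sin(np.radians(5.5))
for a,b in((1,1),(1,-1),(-1,-1),(-1,1)):
    x,y=a*.0375,b*.0225;print(1.2*proj(m,(.5175+c*x-s*y,-.1207+s*x+c*y,.153)))
snap('wrist','w2.png',None,1.2)
m=ctrl.camera_model('top');print('rmat',at(m,(456/2.4+60-.3,222/2.4+120-.3),.003))"
```

```text
t 8.8 pos [ 0.513  -0.1231  0.2444] yaw_y(deg) -84.58 z [-0.003  0.001 -1.   ] open 0.08513706174335582 gf 0.0
shift [ 0.0052 -0.0018  0.1464]
[301.40339388 174.59957651]
[374.42751106 174.4511596 ]
[371.75809276 286.06021587]
[305.03415103 286.163574  ]
rmat [0.52231535 0.05039269 0.003     ]
```

View pics/w2.png

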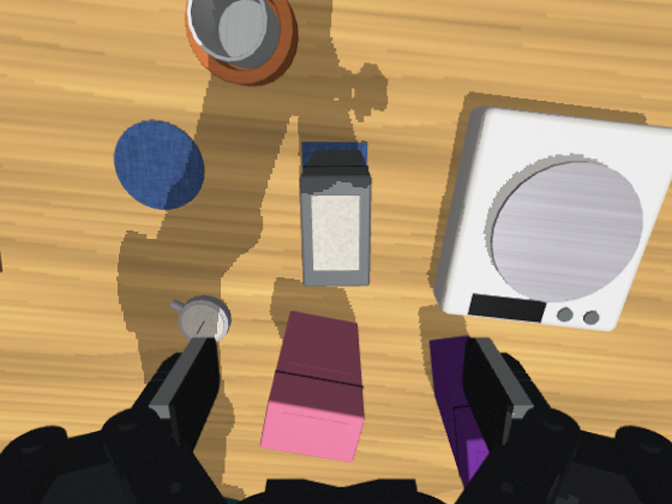

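The wrist view shows the grey box top at (301..371, 177..286), about 1 px from the prediction, and the fingers are lined up with it. Now I descend and grip.

Call:
step_arm --pt "0.005 -0.0025 0.03 0 0 0 0.0854" --pt "0.005 -0.0025 0.06 0 0 0 0.0854" --pt "0.005 -0.0025 0.09 0 0 0 0.0854" --pt "0.005 -0.0025 0.12 0 0 0 0.0854" --pt "0.005 -0.0025 0.14 0 0 0 0.0854" --pt "0.005 -0.0025 0.145 0 0 0 0.0854" --pt "0.005 -0.0025 0.145 0 0 0 0.0854"

```text
t: 9.55
ee_pos: [0.5183, -0.1179, 0.1001]
orientation: [[0.995, 0.099, -0.002], [0.099, -0.995, 0.001], [-0.002, -0.001, -1.0]]
wrist_force: [-0.1, -0.2, -0.2]
opening: 0.0853
grasp_force: 0.0
```

Run:
```python
from h import *
togo([.5175,-.1200,.098])
```

```text
t 9.55 pos [ 0.5183 -0.1179  0.1001] yaw_y(deg) -84.31 z [-0.002  0.001 -1.   ] open 0.08534523478796259 gf 0.0
shift [-0.001   0.002   0.0021]
```

Call:
step_arm --pt "-0.001 0.001 0.001 0 0 0 0.07" --pt "-0.001 0.001 0.001 0 0 0 0.06" --pt "-0.001 0.001 0.001 0 0 0 0.05" --pt "-0.001 0.001 0.001 0 0 0 0.03" --pt "-0.001 0.001 0.001 0 0 0 0.03" --pt "-0.001 0.001 0.001 0 0 0 0.03" --pt "-0.001 0.001 0.001 0 0 0 0.03" --pt "-0.001 0.001 0.001 0 0 0 0.03" --squeeze 45

```text
t: 10.35
ee_pos: [0.5186, -0.1207, 0.1009]
orientation: [[0.995, 0.097, 0.002], [0.097, -0.995, -0.0], [0.002, 0.0, -1.0]]
wrist_force: [-0.6, -0.4, 5.7]
opening: 0.0441
grasp_force: 46.3
```

Call:
step_arm --pt "0 0 -0.01 0 0 0 0.03" --pt "0 0 -0.03 0 0 0 0.03" --pt "0 0 -0.055 0 0 0 0.03" --pt "0 0 -0.08 0 0 0 0.03" --pt "0 -0.02 -0.08 0 0 0 0.03" --pt "0 -0.05 -0.08 0 0 1 0.03" --pt "0 -0.085 -0.08 0 0 2 0.03" --pt "0 -0.12 -0.08 0 0 3 0.03" --pt "-0.001 -0.155 -0.08 0 0 4 0.03" --pt "-0.001 -0.19 -0.08 0 0 5 0.03" --pt "-0.001 -0.225 -0.08 0 0 6 0.03" --pt "-0.001 -0.26 -0.08 0 0 6 0.03"

```text
t: 11.55
ee_pos: [0.4911, 0.139, 0.1802]
orientation: [[1.0, -0.009, -0.0], [-0.009, -1.0, -0.0], [-0.0, 0.0, -1.0]]
wrist_force: [-0.2, -0.4, -2.1]
opening: 0.0439
grasp_force: 46.7
```

Run:
```python
from h import *
togo([.48,.258,.121]);print(ctrl.get_obs()['wrist_force'])
```

```text
t 11.55 pos [0.4911 0.139  0.1802] yaw_y(deg) -90.49 z [-0. -0. -1.] open 0.043884418611068066 gf 46.73400700092316
shift [-0.0122 -0.1189  0.0591]
[-0.17766446 -0.4353156  -2.10292592]
```

Call:
step_arm --pt "-0.004 -0.035 0 0 0 0 0.03" --pt "-0.008 -0.07 0 0 0 0 0.03" --pt "-0.012 -0.1 0 0 0 0 0.03" --pt "-0.012 -0.118 0 0 0 0 0.03" --pt "-0.012 -0.119 0.015 0 0 0 0.03" --pt "-0.012 -0.119 0.035 0 0 0 0.03" --pt "-0.012 -0.119 0.05 0 0 0 0.03" --pt "-0.012 -0.119 0.057 0 0 0 0.03" --pt "-0.012 -0.119 0.06 0 0 0 0.03" --pt "-0.012 -0.119 0.062 0 0 0 0.03" --pt "-0.012 -0.119 0.062 0 0 0 0.03"

```text
t: 12.65
ee_pos: [0.4812, 0.257, 0.1182]
orientation: [[1.0, -0.008, 0.001], [-0.008, -1.0, 0.0], [0.001, -0.0, -1.0]]
wrist_force: [-0.4, -0.2, -2.7]
opening: 0.0441
grasp_force: 46.7
```

Call:
step_arm --pt "0 0 0.0015 0 0 0 0.03" --pt "0 0 0.003 0 0 0 0.03" --pt "0 0 0.004 0 0 0 0.03" --pt "0 0 0.004 0 0 0 0.03"

```text
t: 13.05
ee_pos: [0.4815, 0.2576, 0.1159]
orientation: [[1.0, -0.008, 0.001], [-0.008, -1.0, 0.0], [0.001, -0.001, -1.0]]
wrist_force: [-3.3, -1.1, 11.6]
opening: 0.0443
grasp_force: 48.2
```

Call:
step_arm --pt "0 0 -0.001 0 0 0 0.048" --pt "0 0 -0.001 0 0 0 0.055" --pt "0 0 -0.001 0 0 0 0.065" --pt "0 0 -0.001 0 0 0 0.07" --pt "0 0 -0.001 0 0 0 0.07" --pt "0 0 -0.001 0 0 0 0.07" --pt "0 0 -0.02 0 0 0 0.07" --pt "0 0 -0.05 0 0 0 0.07" --pt "0 0 -0.09 0 0 0 0.07" --pt "0 0 -0.13 0 0 0 0.0854" --pt "0 0 -0.13 0 0 0 0.0854"

```text
t: 14.15
ee_pos: [0.4844, 0.2594, 0.2494]
orientation: [[1.0, -0.008, 0.01], [-0.008, -1.0, 0.006], [0.01, -0.006, -1.0]]
wrist_force: [0.3, 1.0, -0.6]
opening: 0.0853
grasp_force: 0.0
```

Run:
```python
from h import *
togo([.643,-.0322,.2])
m=ctrl.camera_model('top');print(proj(m,(.4815,.2575,.168)))
snap('top','t3.png',(80,110,380,260),2.6)
```

```text
t 14.15 pos [0.4844 0.2594 0.2494] yaw_y(deg) -90.47 z [ 0.01   0.006 -1.   ] open 0.0852915094118679 gf 0.0
shift [0.1605 0.2906 0.0492]
[129.82609122 219.77104607]
```

View pics/t3.png

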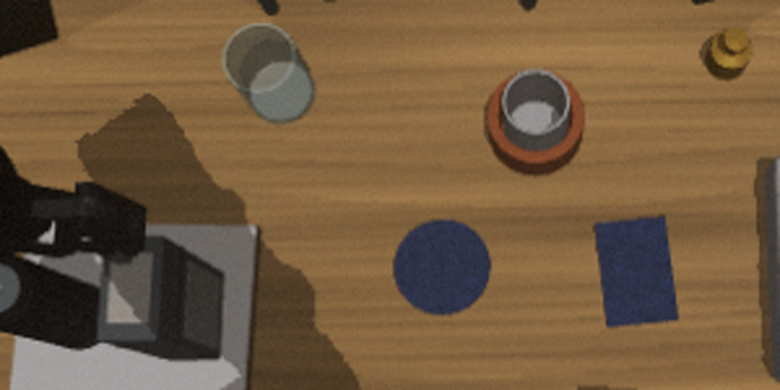

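Both are upright on the board, and both mats are clear: the round one at (442,267) and the rectangular one with corners (594,224), (663,215), (678,318) and (608,327). Next is the cup.

Call:
step_arm --pt "0.16 0.29 0 0 0 0 0.0854" --pt "0.16 0.29 0 0 0 0 0.0854" --pt "0.16 0.29 0 0 0 0 0.0854" --pt "0.16 0.29 0 0 0 0 0.0854" --pt "0.16 0.29 0 0 0 0 0.0854" --pt "0.16 0.29 0.049 0 0 0 0.0854" --pt "0.16 0.29 0.049 0 0 0 0.0854" --pt "0.16 0.29 0.049 0 0 0 0.0854" --pt "0.16 0.29 0.049 0 0 0 0.0854" --pt "0.16 0.29 0.049 0 0 0 0.0854"

```text
t: 15.2
ee_pos: [0.6378, -0.0324, 0.1942]
orientation: [[1.0, -0.006, -0.001], [-0.006, -1.0, 0.001], [-0.001, -0.001, -1.0]]
wrist_force: [-0.3, 0.6, -0.6]
opening: 0.0852
grasp_force: 0.0
```

Run:
```python
from h import *
togo([.643,-.0322,.12])
m=ctrl.camera_model('wrist')
for a in ((.028,0),(-.028,0),(0,.028),(0,-.028)): print(1.2*proj(m,(.643+a[0],-.0322+a[1],.081)))
snap('wrist','w3.png',None,1.2)
m=ctrl.camera_model('top')
s=[at(m,(x/2.6+80-.3,y/2.6+110-.3),.003)[:2] for x,y in((594,224),(663,215),(678,318),(608,327))]
print('smat',np.mean(s,0));d=s[0]-s[3]+s[1]-s[2];print(np.degrees(np.arctan2(d[1],d[0])))
print('rmat',at(m,(442/2.6+80-.3,267/2.6+110-.3),.003))
```

```text
t 15.2 pos [ 0.6378 -0.0324  0.1942] yaw_y(deg) -90.35 z [-0.001  0.001 -1.   ] open 0.08517490589677781 gf 0.0
shift [ 0.0053 -0.0002  0.0742]
[340.48600585 182.94366425]
[341.03484722 261.07137282]
[300.38402745 223.48754193]
[381.18252238 222.97381801]
smat [ 0.51582099 -0.11737899]
5.665893687559065
rmat [0.52187493 0.0503932  0.003     ]
```

View pics/w3.png

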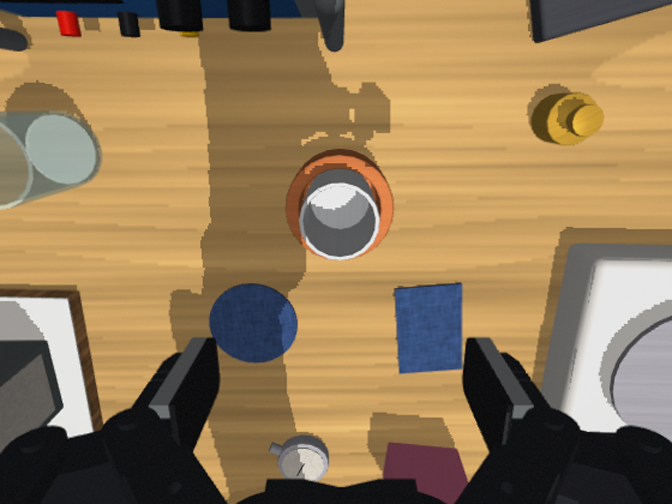

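The wrist view shows the cup rim at (299..380, 181..260), within 1 px of the prediction. Now I descend.

Call:
step_arm --pt "0.006 0 0.02 0 0 0 0.0854" --pt "0.006 -0.0005 0.05 0 0 0 0.0854" --pt "0.006 -0.0005 0.08 0 0 0 0.0854" --pt "0.006 -0.0005 0.11 0 0 0 0.0854" --pt "0.006 -0.0005 0.125 0 0 0 0.0854" --pt "0.006 -0.0005 0.13 0 0 0 0.0854" --pt "0.006 -0.0005 0.13 0 0 0 0.0854"

```text
t: 15.95
ee_pos: [0.6447, -0.033, 0.0651]
orientation: [[1.0, -0.007, 0.0], [-0.007, -1.0, 0.0], [0.0, -0.0, -1.0]]
wrist_force: [-0.2, 0.1, -0.8]
opening: 0.0851
grasp_force: 0.0
```

Run:
```python
from h import *
togo([.644,-.0315,.049])
```

```text
t 15.95 pos [ 0.6447 -0.033   0.0651] yaw_y(deg) -90.39 z [ 0.  0. -1.] open 0.08513536846981726 gf 0.0
shift [-0.0007 -0.0014  0.0161]
```

Call:
step_arm --pt "-0.0005 -0.001 0.008 0 0 0 0.0854" --pt "-0.0005 -0.001 0.014 0 0 0 0.0854" --pt "-0.0005 -0.001 0.014 0 0 0 0.075" --pt "-0.0005 -0.001 0.014 0 0 0 0.065" --pt "-0.0005 -0.001 0.014 0 0 0 0.06" --pt "-0.0005 -0.001 0.014 0 0 0 0.055" --pt "-0.0005 -0.001 0.014 0 0 0 0.045" --pt "-0.0005 -0.001 0.014 0 0 0 0.045" --pt "-0.0005 -0.001 0.014 0 0 0 0.045" --squeeze 25

```text
t: 16.85
ee_pos: [0.644, -0.0327, 0.0509]
orientation: [[1.0, -0.008, 0.0], [-0.008, -1.0, 0.0], [0.0, -0.0, -1.0]]
wrist_force: [-0.1, 0.4, -0.2]
opening: 0.045
grasp_force: 0.0
```

The fingers closed to 45 mm without force, so I look.

Run:
```python
from h import *
snap('wrist','w4.png');a=cv2.imread('pics/raw_w4.png')
snap('scene','s4.png');b=cv2.imread('pics/raw_s4.png')
t=ctrl.camera('top')[:,:,::-1]
save(np.hstack([cv2.resize(a[100:420,100:480],(400,337)),cv2.resize(b[170:330,100:290],(400,337))]),'w4b.png')
```

```text
(no output)
```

View pics/w4b.png

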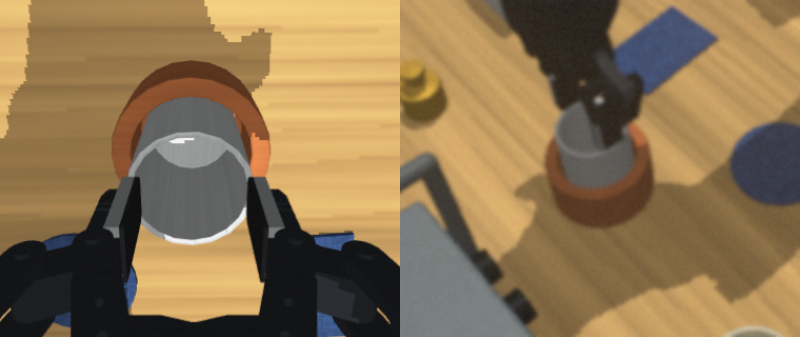

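Call:
step_arm --pt "0 0 0 0 0 0 0.04" --pt "0 0 0 0 0 0 0.04" --pt "0 0 0 0 0 0 0.04" --pt "0 0 0 0 0 0 0.04" --squeeze 30

```text
t: 17.4
ee_pos: [0.6439, -0.0327, 0.0508]
orientation: [[1.0, -0.008, -0.0], [-0.008, -1.0, 0.0], [-0.0, -0.0, -1.0]]
wrist_force: [0.3, -0.1, 0.2]
opening: 0.0401
grasp_force: 0.0
```

Run:
```python
from h import *
togo(None)
a=ctrl.camera('wrist')[:,:,::-1];b=ctrl.camera('scene')[:,:,::-1]
save(np.hstack([cv2.resize(a[100:420,100:480],(400,337)),cv2.resize(b[190:290,150:230],(400,337))]),'w5.png')
```

```text
t 17.4 pos [ 0.6439 -0.0327  0.0508] yaw_y(deg) -90.45 z [-0.  0. -1.] open 0.04009655837270534 gf 0.0
```

View pics/w5.png

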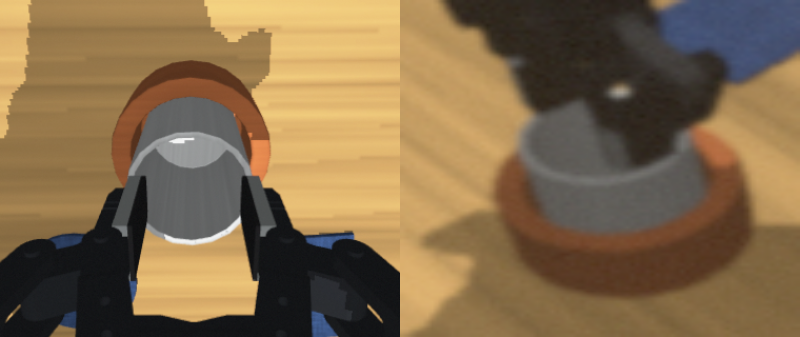

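Run:
```python
from h import *
m=ctrl.camera_model('wrist')
c=lambda x,y:(x*.95+100,y*320/337+100)
for z in(.045,.051,.058,.066,.075,.085): print(z,[np.round([(p[0]-100)/.95,(p[1]-100)*337/320],0).tolist() for p in (proj(m,(.6439,-.0127,z)),proj(m,(.6439,-.0527,z)),proj(m,(.6549,-.0127,z)))])
print('rim front/back/left/right @.081',[at(m,c(*p),.081).round(4) for p in((190,133),(190,243),(130,190),(251,190))])
print('jacket rim',[at(m,c(*p),.045).round(4) for p in((190,78),(112,150),(271,150))])
print(ray(m,(280,210)))
```

```text
0.045 [[156.0, 155.0], [232.0, 155.0], [155.0, 136.0]]
0.051 [[155.0, 160.0], [233.0, 160.0], [154.0, 140.0]]
0.058 [[153.0, 167.0], [234.0, 166.0], [152.0, 146.0]]
0.066 [[152.0, 174.0], [236.0, 174.0], [151.0, 153.0]]
0.075 [[150.0, 184.0], [238.0, 183.0], [148.0, 162.0]]
0.085 [[147.0, 196.0], [241.0, 195.0], [146.0, 172.0]]
rim front/back/left/right @.081 [array([ 0.6708, -0.0313,  0.081 ]), array([ 0.6166, -0.0307,  0.081 ]), array([ 0.6444, -0.0049,  0.081 ]), array([ 0.6439, -0.0575,  0.081 ])]
jacket rim [array([ 0.6853, -0.0311,  0.045 ]), array([0.6472, 0.0101, 0.045 ]), array([ 0.6465, -0.073 ,  0.045 ])]
(array([ 0.72861154, -0.03327121,  0.22530256]), array([-0.32933171,  0.01373167, -0.94417346]))
```

Run:
```python
from h import *
m=ctrl.camera_model('scene')
for y in(-.0127,.0018,-.0527,-.067):
  for z in(.055,.087): print(y,z,[np.round([400+(p[0]-150)*5,(p[1]-190)*3.37]).tolist() for p in(proj(m,(x,y,z)) for x in(.633,.655))])
print('rim',[np.round([400+(p[0]-150)*5,(p[1]-190)*3.37]).tolist() for p in(proj(m,(.644+a,-.0315+b,.081)) for a,b in((.028,0),(-.028,0),(0,.028),(0,-.028)))])
```

```text
-0.0127 0.055 [[674.0, 176.0], [621.0, 202.0]]
-0.0127 0.087 [[663.0, 137.0], [607.0, 163.0]]
0.0018 0.055 [[702.0, 194.0], [648.0, 220.0]]
0.0018 0.087 [[691.0, 155.0], [635.0, 181.0]]
-0.0527 0.055 [[602.0, 128.0], [548.0, 153.0]]
-0.0527 0.087 [[588.0, 88.0], [533.0, 113.0]]
-0.067 0.055 [[577.0, 112.0], [523.0, 136.0]]
-0.067 0.087 [[562.0, 72.0], [507.0, 96.0]]
rim [[531.0, 166.0], [672.0, 103.0], [655.0, 169.0], [551.0, 100.0]]
```

The wrist and scene views agree: the finger tips are really at z≈0.087, above the cup rim, so they are about 30 mm shorter than the reported TCP. The cup is untouched. I reopen, lower carefully and watch the force.

Call:
step_arm --pt "0 0 -0.01 0 0 0 0.0854" --pt "0 0 -0.01 0 0 0 0.0854" --pt "0 0 -0.01 0 0 0 0.0854" --pt "0 0 -0.01 0 0 0 0.0854" --pt "0 0 -0.01 0 0 0 0.0854" --pt "0 0 -0.01 0 0 0 0.0854" --pt "0 -0.001 0.005 0 0 0 0.0854" --pt "0 -0.001 0.014 0 0 0 0.0854" --pt "0 -0.001 0.019 0 0 0 0.0854" --pt "0 -0.001 0.02 0 0 0 0.0854" --pt "0 -0.001 0.02 0 0 0 0.0854"

```text
t: 18.6
ee_pos: [0.6437, -0.0318, 0.0302]
orientation: [[1.0, -0.008, -0.001], [-0.008, -1.0, -0.0], [-0.001, 0.0, -1.0]]
wrist_force: [-0.4, 0.6, 1.0]
opening: 0.0857
grasp_force: 0.0
```

Run:
```python
from h import *
togo([.644,-.0315,.02])
a=ctrl.camera('wrist')[:,:,::-1];b=ctrl.camera('scene')[:,:,::-1]
save(np.hstack([cv2.resize(a[100:420,100:480],(400,337)),cv2.resize(b[190:290,140:240],(400,337))]),'w6.png')
```

```text
t 18.6 pos [ 0.6437 -0.0318  0.0302] yaw_y(deg) -90.46 z [-0.001 -0.    -1.   ] open 0.08572631256047841 gf 0.0
shift [ 0.0003 -0.0003  0.0102]
```

View pics/w6.png

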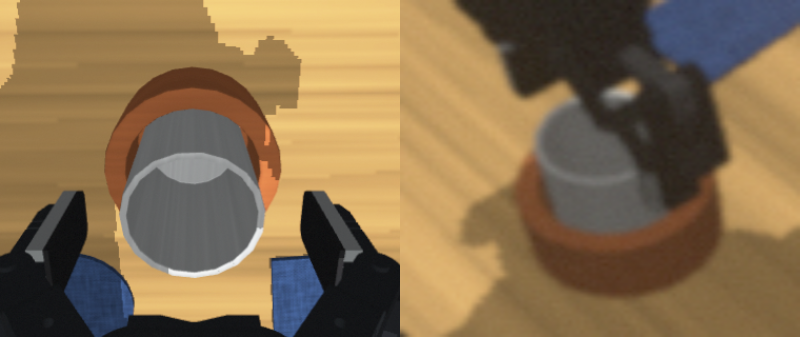

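The fingers straddle the cup without contact: tips at (85,192) and (303,192), rim centred at (192,214). I lower 8 mm and close.

Call:
step_arm --pt "0 0 0.005 0 0 0 0.0854" --pt "0 0 0.008 0 0 0 0.0854" --pt "0 0 0.008 0 0 0 0.075" --pt "0 0 0.008 0 0 0 0.065" --pt "0 0 0.008 0 0 0 0.06" --pt "0 0 0.008 0 0 0 0.057" --pt "0 0 0.008 0 0 0 0.05" --pt "0 0 0.008 0 0 0 0.045" --pt "0 0 0.008 0 0 0 0.045" --pt "0 0 0.008 0 0 0 0.045" --pt "0 0 0.008 0 0 0 0.045" --squeeze 25

```text
t: 19.8
ee_pos: [0.6442, -0.0316, 0.0232]
orientation: [[1.0, -0.008, 0.0], [-0.008, -1.0, 0.0], [0.0, -0.0, -1.0]]
wrist_force: [-0.0, 0.3, 5.1]
opening: 0.0556
grasp_force: 26.7
```

Call:
step_arm --pt "0 0 -0.005 0 0 0 0.045" --pt "0 0 -0.015 0 0 0 0.045" --pt "0 0 -0.03 0 0 0 0.045" --pt "0 0 -0.05 0 0 0 0.045" --pt "0 0 -0.075 0 0 0 0.045" --pt "0 0 -0.1 0 0 0 0.045" --pt "0 0 -0.12 0 0 0 0.045" --pt "0 0 -0.12 0 0 0 0.045" --pt "0 0 -0.12 0 0 0 0.045"

```text
t: 20.7
ee_pos: [0.6441, -0.0319, 0.1436]
orientation: [[1.0, -0.008, 0.001], [-0.008, -1.0, -0.0], [0.001, 0.0, -1.0]]
wrist_force: [-0.2, 1.4, -1.1]
opening: 0.0557
grasp_force: 26.7
```

Run:
```python
from h import *
o=ctrl.get_obs();m=ctrl.camera_model('wrist');print(o['wrist_force'],o['opening'],o['grasp_force'])
Rt=np.array(o['orientation']);pt=np.array(o['ee_pos'])
Rc=cv2.Rodrigues(np.array(m['rvec'],float))[0];c=-Rc.T@np.array(m['tvec']).ravel()
Rct=Rc@Rt; off=Rt.T@(c-pt)
R2=np.array([[0.996,0.094,-0.003],[0.094,-0.996,0.001],[-0.003,-0.001,-1.0]]);p2=np.array([.513,-.1231,.2444])
Rw=Rct@R2.T; cw=p2+R2@off
m2=dict(m,rvec=cv2.Rodrigues(Rw)[0],tvec=-Rw@cw)
im=cv2.imread('pics/raw_w2.png')
pr=proj(m2,(.5175,-.1207,.153));print('box top ctr check',pr*1.2)
# pan outline
for P in [(.5082,-.3155)]:
    print(*[np.round(1.2*proj(m2,(P[0]+.062*np.cos(a),P[1]+.062*np.sin(a),.07))).tolist() for a in np.arange(8)*np.pi/4])
print('smat@w2 far edge',at(m2,(302/1.2,142/1.2),.003),at(m2,(368/1.2,142/1.2),.003),'rmat',at(m2,(159/1.2,165/1.2),.003))
# top-cam pan by colour/ellipse
t=cv2.imread('pics/raw_t.png');g=cv2.cvtColor(t,cv2.COLOR_BGR2GRAY)
print(pt)
togo([.5082,-.3155,.143])
```

```text
[-0.18846368  1.40350825 -1.11383342] 0.055653811738432125 26.735448874533176
box top ctr check [337.87201773 233.2639698 ]
[589.0, 161.0] [529.0, 179.0] [495.0, 229.0] [505.0, 279.0] [549.0, 302.0] [604.0, 288.0] [641.0, 242.0] [637.0, 189.0]
smat@w2 far edge [ 0.55802837 -0.08204949  0.003     ] [ 0.56381728 -0.14381319  0.003     ] rmat [0.52365693 0.05222593 0.003     ]
[ 0.64407294 -0.03188659  0.14357075]
t 20.7 pos [ 0.6441 -0.0319  0.1436] yaw_y(deg) -90.46 z [ 0.001 -0.    -1.   ] open 0.055653811738432125 gf 26.735448874533176
shift [-0.1336  0.2847  0.0004]
```

The cup is lifted, and the pan outline in the wrist view confirms the pan centre at about (0.508, -0.3145). I carry the cup there.

Call:
step_arm --pt "-0.008 0.017 0 0 0 0 0.045" --pt "-0.02 0.043 0 0 0 0 0.045" --pt "-0.035 0.075 0 0 0 0 0.045" --pt "-0.05 0.107 0 0 0 0 0.045" --pt "-0.065 0.139 0 0 0 0 0.045" --pt "-0.08 0.171 0 0 0 0 0.045" --pt "-0.095 0.203 0 0 0 0 0.045" --pt "-0.11 0.235 0 0 0 0 0.045" --pt "-0.124 0.263 0 0 0 0 0.045" --pt "-0.132 0.28 0 0 0 0 0.045" --pt "-0.134 0.284 0 0 0 0 0.045" --pt "-0.134 0.284 0.02 0 0 0 0.045"

```text
t: 21.9
ee_pos: [0.5077, -0.3172, 0.1239]
orientation: [[1.0, -0.011, 0.003], [-0.011, -1.0, -0.002], [0.003, 0.002, -1.0]]
wrist_force: [0.3, -0.4, -1.3]
opening: 0.0561
grasp_force: 26.8
```

Run:
```python
from h import *
togo([.508,-.3145,.0925])
```

```text
t 21.9 pos [ 0.5077 -0.3172  0.1239] yaw_y(deg) -90.64 z [ 0.003 -0.002 -1.   ] open 0.05609626203744866 gf 26.765400543808937
shift [ 0.0002 -0.0028  0.0314]
```

Call:
step_arm --pt "0 -0.001 0.01 0 0 0 0.045" --pt "0 -0.001 0.022 0 0 0 0.045" --pt "0 -0.001 0.03 0 0 0 0.045" --pt "0 -0.001 0.033 0 0 0 0.045" --pt "0 -0.001 0.033 0 0 0 0.045" --pt "0 -0.001 0.033 0 0 0 0.045"

```text
t: 22.5
ee_pos: [0.5081, -0.3138, 0.0901]
orientation: [[1.0, -0.008, 0.001], [-0.008, -1.0, -0.0], [0.001, 0.0, -1.0]]
wrist_force: [-0.1, -0.6, -1.0]
opening: 0.0558
grasp_force: 26.8
```

Call:
step_arm --pt "0 0 0.001 0 0 0 0.045" --pt "0 0 0.002 0 0 0 0.045" --pt "0 0 0.003 0 0 0 0.045" --pt "0 0 0.0035 0 0 0 0.045" --pt "0 0 0.0035 0 0 0 0.045"

```text
t: 23.0
ee_pos: [0.508, -0.3138, 0.0872]
orientation: [[1.0, -0.008, 0.001], [-0.008, -1.0, -0.0], [0.001, 0.0, -1.0]]
wrist_force: [-1.4, 1.6, 5.2]
opening: 0.0557
grasp_force: 27.2
```

Contact. I release and lift off.

Call:
step_arm --pt "0 0 -0.0005 0 0 0 0.058" --pt "0 0 -0.0005 0 0 0 0.064" --pt "0 0 -0.0005 0 0 0 0.075" --pt "0 0 -0.0005 0 0 0 0.0854" --pt "0 0 -0.0005 0 0 0 0.0854" --pt "0 0 -0.0005 0 0 0 0.0854" --pt "0 0 -0.02 0 0 0 0.0854" --pt "0 0 -0.05 0 0 0 0.0854" --pt "0 0 -0.09 0 0 0 0.0854" --pt "0 0 -0.135 0 0 0 0.0854" --pt "0 0 -0.165 0 0 0 0.0854" --pt "0 0 -0.165 0 0 0 0.0854"

```text
t: 24.2
ee_pos: [0.5109, -0.3154, 0.2566]
orientation: [[1.0, -0.008, 0.009], [-0.008, -1.0, -0.005], [0.009, 0.005, -1.0]]
wrist_force: [0.4, -0.1, 0.7]
opening: 0.0853
grasp_force: 0.0
```

Run:
```python
from h import *
togo([.482,.3575,.25])
m=ctrl.camera_model('wrist')
for a in ((.028,0),(-.028,0),(0,.028),(0,-.028)): print(np.round(proj(m,(.508+a[0],-.314+a[1],.145))*2-[200,0]))
print('pan',*[np.round(2*proj(m,(.508+.062*a,-.3145+.062*b,.07))-[200,0]) for a,b in((1,0),(-1,0),(0,1),(0,-1))])
snap('wrist','w7.png',(100,0,460,290),2)
```

```text
t 24.2 pos [ 0.5109 -0.3154  0.2566] yaw_y(deg) -90.47 z [ 0.009 -0.005 -1.   ] open 0.08527311099349709 gf 0.0
shift [-0.0344 -0.6727  0.003 ]
[363. 328.]
[364. 457.]
[297. 395.]
[431. 394.]
pan [363. 229.] [366. 464.] [245. 354.] [485. 352.]
```

View pics/w7.png

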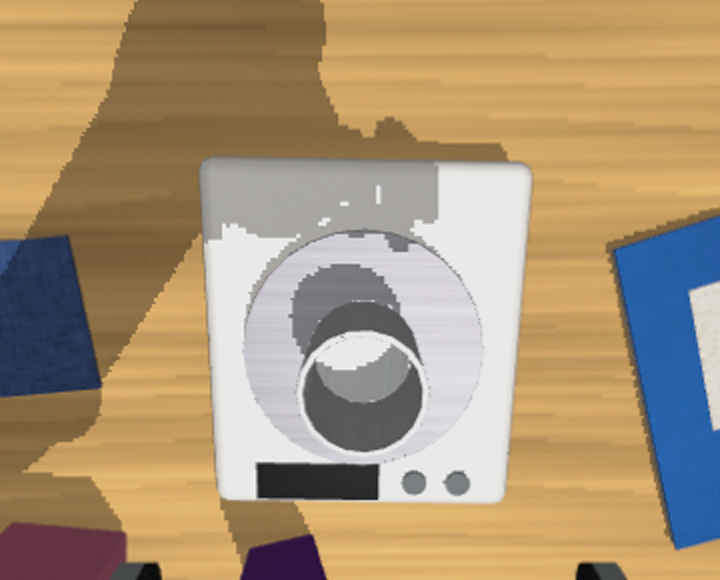

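The cup stands centred on the pan: its rim spans (298..429, 329..454) on the pan outline (244..483, 229..465), within 1 mm. Now the slide box goes back, as it is on the near side of the board.

Call:
step_arm --pt "-0.034 -0.573 0 0 0 0 0.072" --pt "-0.034 -0.573 0 0 0 0 0.072" --pt "-0.034 -0.573 0 0 0 0 0.072" --pt "-0.034 -0.573 0 0 0 0 0.072" --pt "-0.034 -0.573 0 0 0 0 0.072" --pt "-0.034 -0.573 0 0 0 0 0.072" --pt "-0.034 -0.573 0 0 0 0 0.072" --pt "-0.034 -0.573 0 0 0 0 0.072" --pt "-0.034 -0.573 0 0 0 0 0.072" --pt "-0.034 -0.573 0 0 0 0 0.072" --pt "-0.034 -0.573 0 0 0 0 0.072" --pt "-0.034 -0.573 0 0 0 0 0.072"

```text
t: 25.45
ee_pos: [0.476, 0.2649, 0.2498]
orientation: [[1.0, -0.001, -0.003], [-0.001, -1.0, 0.002], [-0.003, -0.002, -1.0]]
wrist_force: [-0.3, -0.0, 0.2]
opening: 0.0716
grasp_force: 0.0
```

Call:
step_arm --pt "0 0 0 0 0 0 0.072" --pt "0 0 0 0 0 0 0.072" --pt "0 0 0 0 0 0 0.072"

```text
t: 25.75
ee_pos: [0.478, 0.2573, 0.2501]
orientation: [[1.0, -0.01, -0.002], [-0.01, -1.0, -0.002], [-0.002, 0.002, -1.0]]
wrist_force: [-0.3, 1.2, -0.1]
opening: 0.072
grasp_force: 0.0
```

Run:
```python
from h import *
togo([.4815,.2575,.116])
```

```text
t 25.75 pos [0.478  0.2573 0.2501] yaw_y(deg) -90.59 z [-0.002 -0.002 -1.   ] open 0.07196084438443945 gf 0.0
shift [ 0.0038 -0.0006  0.1341]
```

Call:
step_arm --pt "0.003 0 0.02 0 0 0 0.072" --pt "0.003 0 0.05 0 0 0 0.072" --pt "0.003 0 0.08 0 0 0 0.072" --pt "0.003 0 0.11 0 0 0 0.072" --pt "0.003 0 0.13 0 0 0 0.072" --pt "0.003 0 0.137 0 0 0 0.072" --pt "0.003 0 0.137 0 0 0 0.06" --pt "0.003 0 0.137 0 0 0 0.05" --pt "0.003 0 0.137 0 0 0 0.03" --pt "0.003 0 0.137 0 0 0 0.03" --pt "0.003 0 0.137 0 0 0 0.03" --pt "0.003 0 0.137 0 0 0 0.03" --squeeze 45

```text
t: 26.95
ee_pos: [0.4825, 0.2599, 0.1156]
orientation: [[1.0, -0.008, 0.002], [-0.008, -1.0, 0.001], [0.002, -0.001, -1.0]]
wrist_force: [-0.4, -0.6, 6.4]
opening: 0.0441
grasp_force: 47.8
```

Call:
step_arm --pt "0 0 -0.01 0 0 0 0.03" --pt "0 0 -0.03 0 0 0 0.03" --pt "0 0 -0.055 0 0 0 0.03" --pt "0 0 -0.08 0 0 0 0.03" --pt "0.002 0.02 -0.08 0 0 0 0.03" --pt "0.006 0.05 -0.08 0 0 0 0.03" --pt "0.01 0.085 -0.08 0 0 -1 0.03" --pt "0.014 0.12 -0.08 0 0 -2 0.03" --pt "0.018 0.155 -0.08 0 0 -3 0.03" --pt "0.022 0.19 -0.08 0 0 -4 0.03" --pt "0.026 0.225 -0.08 0 0 -5 0.03" --pt "0.03 0.26 -0.08 0 0 -5.9 0.03"

```text
t: 28.15
ee_pos: [0.5083, -0.002, 0.1944]
orientation: [[0.995, 0.096, -0.001], [0.096, -0.995, 0.0], [-0.001, -0.0, -1.0]]
wrist_force: [-0.3, -0.6, -2.6]
opening: 0.0437
grasp_force: 46.7
```

Run:
```python
from h import *
togo([.518,-.1174,.108])
```

```text
t 28.15 pos [ 0.5083 -0.002   0.1944] yaw_y(deg) -84.5 z [-0.001  0.    -1.   ] open 0.04369896218709599 gf 46.66059851646423
shift [-0.0014  0.1158  0.0863]
```

Call:
step_arm --pt "0 0.035 0 0 0 0 0.03" --pt "-0.001 0.07 0 0 0 0 0.03" --pt "-0.001 0.1 0 0 0 0 0.03" --pt "-0.001 0.114 0 0 0 0 0.03" --pt "-0.001 0.115 0.02 0 0 0 0.03" --pt "-0.001 0.115 0.045 0 0 0 0.03" --pt "-0.001 0.115 0.065 0 0 0 0.03" --pt "-0.001 0.115 0.08 0 0 0 0.03" --pt "-0.001 0.115 0.086 0 0 0 0.03" --pt "-0.001 0.115 0.088 0 0 0 0.03" --pt "-0.001 0.115 0.088 0 0 0 0.03"

```text
t: 29.25
ee_pos: [0.5194, -0.1147, 0.1066]
orientation: [[0.995, 0.096, 0.0], [0.096, -0.995, 0.0], [0.0, -0.0, -1.0]]
wrist_force: [-0.4, 0.0, -2.2]
opening: 0.0439
grasp_force: 46.6
```

Run:
```python
from h import *
togo([.518,-.1174,.101])
```

```text
t 29.25 pos [ 0.5194 -0.1147  0.1066] yaw_y(deg) -84.51 z [ 0.  0. -1.] open 0.04391730033407464 gf 46.64658308029175
shift [-0.0017  0.0026  0.0056]
```

Call:
step_arm --pt "-0.001 0.002 0 0 0 0 0.03" --pt "-0.0015 0.0025 0.002 0 0 0 0.03" --pt "-0.0015 0.0025 0.004 0 0 0 0.03" --pt "-0.0015 0.0025 0.0055 0 0 0 0.03" --pt "-0.0015 0.0025 0.007 0 0 0 0.03" --pt "-0.0015 0.0025 0.007 0 0 0 0.03"

```text
t: 29.85
ee_pos: [0.5181, -0.118, 0.1007]
orientation: [[0.996, 0.095, 0.0], [0.095, -0.996, -0.001], [0.0, 0.001, -1.0]]
wrist_force: [-2.6, 0.7, 9.8]
opening: 0.0441
grasp_force: 48.2
```

Call:
step_arm --pt "0 0 -0.001 0 0 0 0.048" --pt "0 0 -0.001 0 0 0 0.055" --pt "0 0 -0.001 0 0 0 0.065" --pt "0 0 -0.001 0 0 0 0.08" --pt "0 0 -0.001 0 0 0 0.0854" --pt "0 0 -0.001 0 0 0 0.0854" --pt "0 0 -0.02 0 0 0 0.0854" --pt "0 0 -0.05 0 0 0 0.0854" --pt "0 0 -0.09 0 0 0 0.0854" --pt "0 0 -0.13 0 0 0 0.0854" --pt "0 0 -0.15 0 0 0 0.0854" --pt "0 0 -0.15 0 0 0 0.0854"

```text
t: 31.05
ee_pos: [0.5204, -0.1182, 0.2528]
orientation: [[0.995, 0.095, 0.007], [0.095, -0.996, -0.001], [0.007, 0.002, -1.0]]
wrist_force: [-0.6, 1.2, -0.7]
opening: 0.0852
grasp_force: 0.0
```

Run:
```python
from h import *
togo([.4825,.358,.25])
```

```text
t 31.05 pos [ 0.5204 -0.1182  0.2528] yaw_y(deg) -84.57 z [ 0.007 -0.001 -1.   ] open 0.08519022768340774 gf 0.0
shift [ 0.0073 -0.4777  0.0018]
```

Call:
step_arm --pt "0.0075 -0.477 0 0 0 5.5 0.0854" --pt "0.0075 -0.477 0 0 0 5.5 0.0854" --pt "0.0075 -0.477 0 0 0 5.5 0.0854" --pt "0.0075 -0.477 0 0 0 5.5 0.0854" --pt "0.0075 -0.477 0 0 0 5.5 0.0854" --pt "0.0075 -0.477 0 0 0 5.5 0.0854" --pt "0.0075 -0.477 0 0 0 5.5 0.0854" --pt "0.0075 -0.477 0 0 0 5.5 0.0854" --pt "0.0075 -0.477 0 0 0 5.5 0.0854" --pt "0.0075 -0.477 0 0 0 5.5 0.0854" --pt "0.0075 -0.477 0 0 0 5.5 0.0854" --pt "0.0075 -0.477 0 0 0 5.5 0.0854"

```text
t: 32.25
ee_pos: [0.4791, 0.3573, 0.2476]
orientation: [[1.0, 0.001, -0.002], [0.001, -1.0, -0.002], [-0.002, 0.002, -1.0]]
wrist_force: [0.9, -1.7, -0.3]
opening: 0.0857
grasp_force: 0.0
```

Call:
step_arm --pt "0 0 0 0 0 0 0.0854" --pt "0 0 0 0 0 0 0.0854"

```text
t: 32.45
ee_pos: [0.4806, 0.3554, 0.2487]
orientation: [[1.0, -0.004, -0.001], [-0.004, -1.0, -0.002], [-0.001, 0.002, -1.0]]
wrist_force: [0.5, -0.3, 0.2]
opening: 0.0852
grasp_force: 0.0
```

Run:
```python
from h import *
togo([.4823,.358,.113])
m=ctrl.camera_model('wrist');print(proj(m,(.4823,.358,.168)))
im=ctrl.camera('wrist')[:,:,::-1].astype(int)
p=proj(m,(.4823,.358,.168)).astype(int)
g=im.sum(2)/3
# grey disc extents through predicted centre
print('row',g[p[1],p[0]-48:p[0]+48:3].astype(int));print('col',g[p[1]-48:p[1]+48:3,p[0]].astype(int))
```

```text
t 32.45 pos [0.4806 0.3554 0.2487] yaw_y(deg) -90.22 z [-0.001 -0.002 -1.   ] open 0.08523849206053424 gf 0.0
shift [ 0.0018 -0.0028  0.1357]
[280.52299511 202.25413591]
row [133 218 217 218 218  34  37  36  39 133 134 134 134 135 136 197 200 203
 199 132 134 136 137 136 137  51  49  48  51 190 218 218]
col [  9   8   9   4   7  34  49  49  47  89 135 134 136 137 138 197 200 198
 192 152 135 135 135 135 134  38  37  35 150 154 147 144]
```

Call:
step_arm --pt "0.0008 -0.002 0.02 0 0 0 0.0854" --pt "0.0008 -0.002 0.05 0 0 0 0.0854" --pt "0.0008 -0.002 0.08 0 0 0 0.0854" --pt "0.0008 -0.002 0.11 0 0 0 0.0854" --pt "0.0008 -0.002 0.13 0 0 0 0.0854" --pt "0.0008 -0.002 0.138 0 0 0 0.0854" --pt "0.0008 -0.002 0.138 0 0 0 0.072" --pt "0.0008 -0.002 0.138 0 0 0 0.062" --pt "0.0008 -0.002 0.138 0 0 0 0.04" --pt "0.0008 -0.002 0.138 0 0 0 0.04" --pt "0.0008 -0.002 0.138 0 0 0 0.04" --pt "0.0008 -0.002 0.138 0 0 0 0.04" --squeeze 45

```text
t: 33.7
ee_pos: [0.482, 0.3598, 0.1129]
orientation: [[1.0, -0.001, 0.002], [-0.001, -1.0, 0.001], [0.002, -0.001, -1.0]]
wrist_force: [0.6, -1.1, 5.8]
opening: 0.0547
grasp_force: 47.5
```

Call:
step_arm --pt "0 0 -0.01 0 0 0 0.04" --pt "0 0 -0.03 0 0 0 0.04" --pt "0 0 -0.055 0 0 0 0.04" --pt "0 0 -0.08 0 0 0 0.04" --pt "0.003 0.02 -0.08 0 0 0 0.04" --pt "0.007 0.05 -0.08 0 0 0 0.04" --pt "0.012 0.085 -0.08 0 0 0 0.04" --pt "0.017 0.12 -0.08 0 0 0 0.04" --pt "0.022 0.155 -0.08 0 0 0 0.04" --pt "0.027 0.19 -0.08 0 0 0 0.04" --pt "0.032 0.225 -0.08 0 0 0 0.04" --pt "0.037 0.26 -0.08 0 0 0 0.04"

```text
t: 34.9
ee_pos: [0.517, 0.0984, 0.1913]
orientation: [[1.0, -0.0, -0.001], [-0.0, -1.0, 0.0], [-0.001, -0.0, -1.0]]
wrist_force: [0.3, -0.0, -3.4]
opening: 0.0543
grasp_force: 48.7
```

Call:
step_arm --pt "0.003 0.025 0 0 0 0 0.04" --pt "0.005 0.043 0 0 0 0 0.04" --pt "0.005 0.049 0 0 0 0 0.04" --pt "0.005 0.049 0.02 0 0 0 0.04" --pt "0.005 0.049 0.045 0 0 0 0.04" --pt "0.005 0.049 0.065 0 0 0 0.04" --pt "0.005 0.049 0.078 0 0 0 0.04" --pt "0.005 0.049 0.084 0 0 0 0.04" --pt "0.005 0.049 0.086 0 0 0 0.04" --pt "0.005 0.049 0.086 0 0 0 0.04"

```text
t: 35.9
ee_pos: [0.5231, 0.0511, 0.1057]
orientation: [[1.0, -0.001, 0.001], [-0.001, -1.0, 0.0], [0.001, -0.0, -1.0]]
wrist_force: [0.1, -0.2, -3.8]
opening: 0.055
grasp_force: 48.9
```

Run:
```python
from h import *
togo([.5238,.051,.0985])
```

```text
t 35.9 pos [0.5231 0.0511 0.1057] yaw_y(deg) -90.03 z [ 0.001  0.    -1.   ] open 0.05502373864170231 gf 48.875359296798706
shift [0.0007 0.0001 0.0072]
```

Call:
step_arm --pt "0.0005 0 0.003 0 0 0 0.04" --pt "0.0005 0 0.005 0 0 0 0.04" --pt "0.0005 0 0.0065 0 0 0 0.04" --pt "0.0005 0 0.008 0 0 0 0.04" --pt "0.0005 0 0.009 0 0 0 0.04" --pt "0.0005 0 0.009 0 0 0 0.04"

```text
t: 36.5
ee_pos: [0.5245, 0.0505, 0.098]
orientation: [[1.0, -0.001, 0.002], [-0.001, -1.0, -0.0], [0.002, 0.0, -1.0]]
wrist_force: [-2.0, -1.6, 8.9]
opening: 0.055
grasp_force: 50.2
```

Call:
step_arm --pt "0 0 -0.001 0 0 0 0.058" --pt "0 0 -0.001 0 0 0 0.064" --pt "0 0 -0.001 0 0 0 0.075" --pt "0 0 -0.001 0 0 0 0.0854" --pt "0 0 -0.001 0 0 0 0.0854" --pt "0 0 -0.001 0 0 0 0.0854" --pt "0 0 -0.02 0 0 0 0.0854" --pt "0 0 -0.05 0 0 0 0.0854" --pt "0 0 -0.09 0 0 0 0.0854" --pt "0 0 -0.135 0 0 0 0.0854" --pt "-0.03 -0.02 -0.18 0 0 0 0.0854" --pt "-0.06 -0.06 -0.2 0 0 0 0.0854"

```text
t: 37.7
ee_pos: [0.471, 0.1017, 0.295]
orientation: [[1.0, -0.008, 0.005], [-0.008, -1.0, 0.0], [0.005, -0.0, -1.0]]
wrist_force: [-0.4, 0.8, 1.0]
opening: 0.0857
grasp_force: 0.0
```

Call:
step_arm --pt "0 -0.05 0 0 0 0 0.0854" --pt "0 -0.1 0 0 0 0 0.0854" --pt "0 -0.15 0 0 0 0 0.0854" --pt "0 -0.2 0 0 0 0 0.0854" --pt "0 -0.25 0 0 0 0 0.0854" --pt "0 -0.25 0 0 0 0 0.0854" --pt "0 -0.25 0 0 0 0 0.0854"

```text
t: 38.4
ee_pos: [0.4683, 0.3546, 0.2913]
orientation: [[1.0, 0.002, -0.001], [0.002, -1.0, -0.0], [-0.001, 0.0, -1.0]]
wrist_force: [1.1, -1.3, -0.8]
opening: 0.0856
grasp_force: 0.0
```

Run:
```python
from h import *
togo(None)
m=ctrl.camera_model('top');C=lambda p:np.round((p-[220,110])*3.9)
print('lamp',C(proj(m,(.5228,.051,.153))),'mat',C(proj(m,(.5228,.051,.003))),'box',C(proj(m,(.516,-.1174,.153))),'cup',C(proj(m,(.643,-.032,.045))))
snap('top','t9.png',(220,110,420,260),3.9)
```

```text
t 38.4 pos [0.4683 0.3546 0.2913] yaw_y(deg) -89.86 z [-0.001 -0.    -1.   ] open 0.08562869328180245 gf 0.0
lamp [ 90. 342.] mat [115. 398.] box [439. 349.] cup [255. 174.]
```

View pics/t9.png

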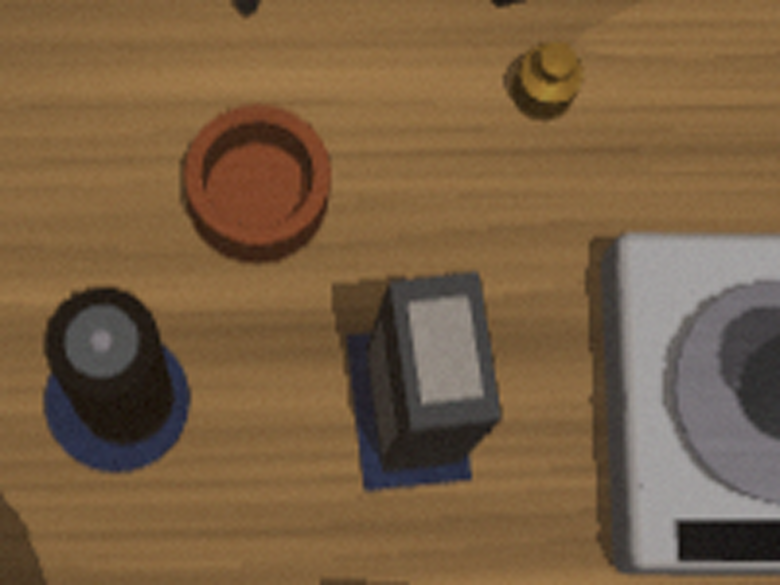

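The jacket (257,180) is in place. The lamp disc is at (101,342), within about 4 mm of the mat centre. The box, centred at (444,351), is within about 3 mm of its mat's centre and lined up with it. The cup stands on the pan. I let the arm settle and hand in.

Call:
step_arm --pt "0 0 0 0 0 0 0.0854" --pt "0 0 0 0 0 0 0.0854" --pt "0 0 0 0 0 0 0.0854" --pt "0 0 0 0 0 0 0.0854"

```text
t: 38.85
ee_pos: [0.4696, 0.3525, 0.2919]
orientation: [[1.0, -0.002, 0.0], [-0.002, -1.0, -0.0], [0.0, 0.0, -1.0]]
wrist_force: [-0.5, 0.9, 0.2]
opening: 0.0855
grasp_force: 0.0
```

```bash
python3 -c "
from rig import ctrl
print(ctrl.finish_job())"
```

```text
the job is handed in; nothing more can be done
None
```

I handed the job in at about 39 s with the cup on the balance pan, the lamp housing and slide box back on their felt mats, and the jacket, beaker and weight left alone; the hand-in returned no verdict, but by the camera the cup is within about 1 mm of centre and the lamp and box within about 5 mm.

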